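# Snap a pipe clip shut with bench-held pliers

## Robot

A 6-joint arm with a two-finger parallel gripper is mounted at the origin on the work surface. World frame = base frame: x ahead of the robot, y to its left, z up, the work surface at z = 0. Lengths are in m, angles in degrees, forces in N, time in s.
With the tool pointing down it reaches from about 0.35 to 0.875 m from the base axis. Payload 4.2 kg.
Tool frame: the origin (TCP) lies on the centre line of the jaws, within the pads' length; the fingertips stand 19 mm ahead of it and the grasp point (between the pads) is the TCP; x points along the fingers, y is the direction in which the jaws open and shut, and the axes are right-handed (so a half turn about x gives the same grasp; the last joint's range is limited). The gripper opens to 87 mm and grips with 3 to 60 N. Pads are 19 mm wide; open, the fingers measure 117 mm over their backs; the gripper's body (75 mm by 190 mm) begins 51 mm behind the grasp point.
Start: joints at [-62.132, 22.042, 0.453, 0, -68.411, -14.817], TCP at [0.141, -0.609, 0.242] pointing down, gripper open.
Joint ranges: [-179.83, 179.83], [-69.29, 118.12], [-61.27, 80.66], [-181.25, 117.63], [-171.15, -9.14], [-177.46, 177.46]. Speed limits (degrees/s): [159.86, 159.86, 180, 180, 180, 180].

## Interface

Orientations are given as a 3x3 rotation matrix whose columns are the frame's x, y, z axes.
In Python, from station import r, viewer, job, spotter gives the robot as it stands.
- The arm moves only by the tool play_rows, never from a script. Its argument "commands" is a list of rows, each an object of numbers: "fingers": the gripper command: -1 is fully open, 1 is shut, values between are in proportion; "tx", "ty", "tz": the shift along the tool's x, y, z normalised to -1 to 1, where 1 is 750 mm; "ax", "ay", "az": the turn, a rotation vector about the tool's x, y, z normalised to -1 to 1, where 1 is pi rad. In form: [{"fingers": .., "tx": .., "ty": .., "tz": .., "ax": .., "ay": .., "az": ..}, ...]. A call has 1 to 5 rows; each row is the pose to reach, as a shift and turn from the pose commanded when the call began, along the tool's axes at that moment, turning the shorter way round; what a row does not reach only later rows make up. A row lasts 1/12 s, in which the tool goes at most 41.7 mm and 7.16 degrees, less where a joint would pass 70% of its speed; a pose out of reach is approached as far as the arm can. A call with a number of a shift or a turn outside -1 to 1 is refused whole. A call with a gripper value outside its range is refused whole. The fingers move at their own pace and stop on an object; the grip force is fixed at half the most. Time passes only in rows, so rows that repeat a pose let the fingers close. It gives the time, the measured TCP pose, the force and the opening at its end, in the units of the state.
- r.sense(): the state, without advancing time (a new reading comes with each control period).
- viewer.capture(name): name is "side" or "top"; returns a dict with "image" (420x560x3 uint8, red, green, blue), "fx", "fy", "cx", "cy" (pixels), "dist" ([k1, k2, p1, p2, k3] as OpenCV has them; the pictures are not rectified), "R" (3x3) and "t" (3): a world point X has camera coordinates R X + t. Camera axes: x right, y down, z forward; pixel columns grow to the right and rows downward; lengths in m; the calibration is good to about 2 mm. A picture is of the moment at which its call begins. There is no depth.
- job.finish_job(): hands the job in, once; it reports no verdict.
Trained networks look in a picture, given as the dict that the camera call returned (one of the last four; its "shot" number tells which), for a name from the list of things; names that differ only in an ending like _2 or _b are one class to them, and where a whole thing is asked for, a point or a joint stands for the part that bears it (a point fixed in the world has none). Each returns a list of dicts, best first, with "score" (0 to 1); they miss things now and then, are a little off and sometimes report something else, mostly with a low value. They report only what shows in the picture. A call takes as long as a camera call.
- spotter.find_in(name, picture): "uv" ([column, row] in pixels, amid what is visible of it).
- spotter.silhouettes(name, picture): "region" (420x560 bool, what is visible of it) and "uv" ([column, row] in pixels, amid what is visible of it).
The state is a dict: "time_s": time; "joints": joint angles; "joint_velocities": joint speeds; "effort": joint torques, N m; "tcp_pos": TCP position; "ee_rot": TCP orientation; "wrist_force": force on the tool from outside, world axes, zero at the start; "moment": the same for the moment, N m; "gripper_width": opening from 0.0 (shut) to 1.0 (fully open).
Only numpy, scipy, OpenCV 4.12 (cv2) and the standard library are available. Lean on these libraries where they do the work, as an engineer would, in place of code of your own. Each camera call takes 0.05 s, during which the arm holds its last target. There are 200 camera calls.

## Task

Stand the orange clip half in the nest between the jaws of the bench-held pliers, prongs towards the brass pipe stub, and let go of it. Then press the loose red handle, gently, towards the clamped one until the clip clicks fully home on the pipe saddle - use the pliers, do not push the clip in with the fingers and do not force the handle once it has clicked - and let the handle spring open again. Leave everything else on the bench where it is.

Things in the scene. Friction and masses are not known exactly. Their poses are not given: they have to be found in the camera images.
- clip: Loose orange clip half, 40 g, upright. Origin: centre of the underside of its cross block (44 along x, 8 along y, 20 high). Two prongs, 16 high, run from the block's ends to -y; round barbs at their tips, 20 from the origin, reach x = +-19.7. Overall y -22.5 to +4.5. On the block, centred over the origin, a finger tab to grip: 24 along x, 9 along y, from z = 20 to 54.
- prongs (a point): Point on the clip midway between the barbs at the prong tips, at (0, -20, 8) in the clip's frame.
- pliers: Steel pliers with red grips, lying flat in a fixed stand, all below z = 63. Origin: on the bench under the pivot. x points along the pliers to the jaws, y from the fixed jaw (brass pipe stub in black saddle) to the moving jaw (brass pad), z up. Grips reach 180 to -x. The +y grip is clamped; the -y grip is the loose handle; it crosses at the pivot and carries the moving jaw.
- nest (a point): Where the clip's origin belongs when loaded: on the nest floor, 40 above the bench, at (65, 4, 40) in the pliers' frame; axes as the pliers, so the clip's yaw = the pliers' yaw. Channel along y, 50 wide (clip 44), walls 10 high. Load within 4 along y: 5 farther to -y the barbs meet the catches; to +y the pad stands 5 to 18 from the block while the handle is open.
- home (a point): Where the clip's origin lies when snapped fully home: 14 from nest towards -y, at (65, -10, 40) in the pliers' frame; axes as the pliers. The block is then against the saddle, the barbs behind two sprung steel catches. The barbs meet the catches 8 to 9 before home, pass them (the click) 4.5 before home; the catches then draw the clip to within 1 of home.
- pivot (a point): On the vertical hinge axis of the handle, 52 above the bench. The brass pad on the moving jaw, 65 from this axis, is screwed in or out by hand by up to 6.5 either way, unmeasured, so the clip goes home at a handle angle anywhere from 0.30 to 0.53: feel for it.
- handle_push (a point): Point on the outer (-y) face of the loose handle, 152 from the pivot, 50 above the bench, moving with it; the grip is 13 wide, 40 to 60 above the bench. Press here with closed fingers along the arc about the pivot, towards the clamped grip.
- handle (a joint): Angle of the loose handle, rad: 0 = open (rest), growing as it closes (clockwise from above), to 0.60 at most. Pressing at handle_push meets a return spring (1 N open, 3 N closed), then the catches, 9 to 12 N in all, dropping at each click (one side may click first); then a firm stop, climbing 2.5 N per mm. More than 18 N damages the pliers.
- spare_clip: Bystander, leave alone: larger black clip half, 59 x 36 x 54, does not belong here; origin at the underside of its block
- green_bottle: Bystander, leave alone: green glass bottle, 68 diameter, 200 tall; origin at centre of its underside
- blue_can: Bystander, leave alone: blue can, 56 diameter, 150 tall; origin at centre of its underside
- steel_cup: Bystander, leave alone: steel cup, 64 diameter, 85 tall; origin at centre of its underside
- screwdriver: Bystander, leave alone: screwdriver with red handle lying on the bench, about 200 long; origin near its middle, below it
- yellow_block: Bystander, leave alone: yellow plastic block 90 x 45 x 30; origin at centre of its underside
- brass_nozzle: Bystander, leave alone: brass nozzle standing up, 28 diameter, 45 tall; origin at centre of its underside

How it is judged:
By the outcome, as a careful person would: the job done as asked, in the order asked, and still so for the second after the job is handed in, with the robot touching nothing.
It also fails if it takes over 72 s, if anything falls off the work surface, if the arm or the gripper's body presses on something with over 40 N, if the wrist force passes 120 N, or if a joint passes its speed limit or range.

## Working session

There is one attempt and no reset: what is moved stays moved. The work goes in short steps, Python scripts to look and compute and a tool call to move; the robot and the scene stay as the last step left them, time stands still between calls to the robot, and variables do not carry over. Pictures are saved under pics/ and viewed, about 8 in all and at most 12, crops included, and the job is handed in when it is done.

Besides the shell and the picture viewer there is one more tool, called after "Request:" as name(argument=value, ...), one argument or row to a line, values as JSON. play_rows: Moves the arm, as the interface text tells. Its arguments: {"type":"object","properties":{"commands":{"type":"array"}},"required":["commands"]}

```bash
mkdir -p pics; ls; python3 - <<'E'
from station import r, viewer, job, spotter
import cv2,pickle
s=r.sense();print({k:s[k] for k in('time_s','tcp_pos','ee_rot','wrist_force','gripper_width')})
D={}
for n in('side','top'):
    c=viewer.capture(n);D[n]=c
    cv2.imwrite(f'pics/{n}0.png',c['image'][:,:,::-1])
    print(n,c['fx'],c['cx'],c['cy'],c['dist'],c['R'],c['t'])
    for k in('clip','pliers','handle','spare_clip'):
        print(k,[(x['score'],x['uv']) for x in spotter.find_in(k,c)][:3])
pickle.dump(D,open('s0.pkl','wb'))
E
```

```text
pics
{'time_s': 0.0, 'tcp_pos': array([ 0.14103409, -0.60828852,  0.24047672]), 'ee_rot': array([[-5.62070430e-04, -2.25651128e-01,  9.74208013e-01],
       [ 2.10721645e-03,  9.74205737e-01,  2.25651817e-01],
       [-9.99997622e-01,  2.17969936e-03, -7.20764678e-05]]), 'wrist_force': array([ 0.09778333, -0.05495625, -0.17123225]), 'gripper_width': 1.003206333633752}
side 440.1739608257819 283.7028323402246 208.88709721757084 [-0.08830244  0.          0.          0.          0.        ] [[ 0.97994017 -0.19895103 -0.01165099]
 [-0.13676586 -0.62881988 -0.76542842]
 [ 0.1449564   0.75166751 -0.64341557]] [-0.54911545  0.12634939  1.06746224]
clip [(0.6, [261.8, 318.1]), (0.56, [331.8, 149.8])]
pliers [(0.98, [296.0, 222.6])]
handle [(0.78, [284.0, 206.3])]
spare_clip []
top 481.02769287308917 273.81903716615824 209.98777012373176 [0.01099852 0.         0.         0.         0.        ] [[-0.01035708 -0.99992629  0.00633589]
 [-0.99439786  0.00963284 -0.10526211]
 [ 0.10519332 -0.0073906  -0.99442433]] [-0.00317603  0.57235018  1.12386327]
clip [(0.57, [390.4, 256.7])]
pliers [(0.96, [266.8, 203.8])]
handle [(0.88, [249.4, 211.9]), (0.74, [116.5, 232.2])]
spare_clip [(0.57, [384.9, 148.0])]
```

View pics/side0.png

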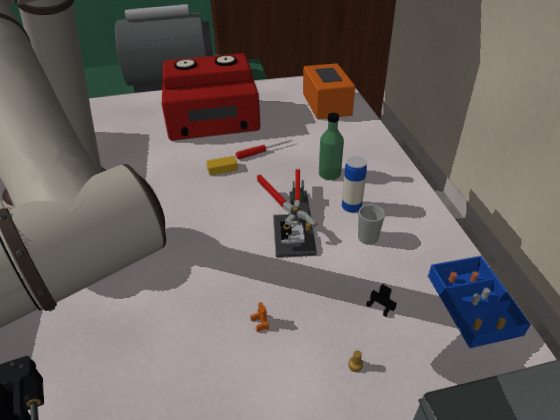

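View pics/top0.png

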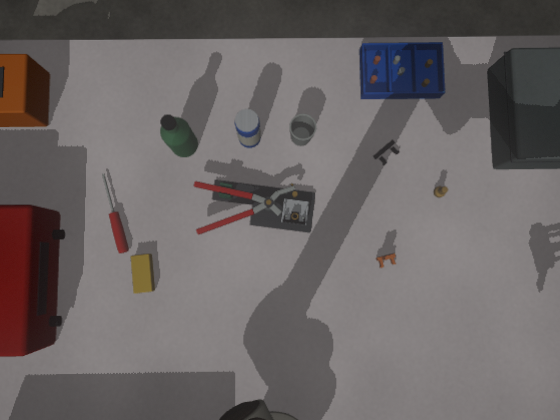

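```bash
cat >h.py <<'E'
import numpy as np,cv2
def cam(c): return np.array([[c['fx'],0,c['cx']],[0,c['fy'],c['cy']],[0,0,1]]),np.array(c['dist'],float)
def proj(c,X):
    K,d=cam(c); return cv2.projectPoints(np.atleast_2d(np.array(X,float)),cv2.Rodrigues(np.array(c['R']))[0],np.array(c['t'],float),K,d)[0][:,0]
def at(c,uv,z):
    K,d=cam(c); p=cv2.undistortPoints(np.array(uv,float).reshape(-1,1,2),K,d)[:,0]
    R=np.array(c['R']);o=-R.T@np.array(c['t']); D=np.c_[p,np.ones(len(p))]@R
    return o+D*((z-o[2])/D[:,2])[:,None]
def crop(c,u0,v0,w,h,k):
    return cv2.resize(c['image'][v0:v0+h,u0:u0+w,::-1],None,fx=k,fy=k,interpolation=cv2.INTER_CUBIC)
E
python3 - <<'E'
from h import *;import pickle
D=pickle.load(open('s0.pkl','rb'))
a=crop(D['top'],190,170,132,66,6);b=crop(D['top'],365,240,44,38,8);c=crop(D['side'],240,295,44,38,8)
im=np.zeros((600,800,3),np.uint8);im[:396,:792]=a;
b=cv2.resize(b,(236,204));c=cv2.resize(c,(236,204));im[396:,:236]=b;im[396:,240:476]=c
d=cv2.resize(crop(D['side'],260,200,66,58,4),(232,204));im[396:,480:712]=d
cv2.imwrite('pics/c1.png',im)
E
```

```text
(no output)
```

View pics/c1.png

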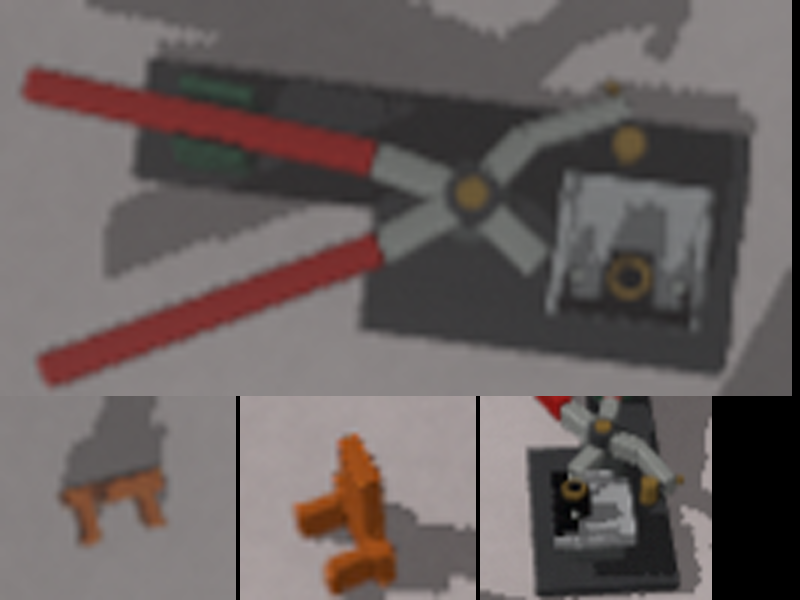

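```bash
cat >fit.py <<'E'
from h import *
from scipy.optimize import minimize
def box(a,b): return np.array([[x,y,z] for x in(a[0],b[0]) for y in(a[1],b[1]) for z in(a[2],b[2])])
PARTS=[box((-22,-4,0),(22,4,20)),box((-12,-4.5,20),(12,4.5,54)),box((-22,-20,0),(-15,-4,16)),box((15,-20,0),(22,-4,16)),
 box((-19.7,-22.5,0),(-14,-17.5,16)),box((14,-22.5,0),(19.7,-17.5,16))]
def rend(c,p,z=0,S=4):
    cs,sn=np.cos(p[2]),np.sin(p[2]);R=np.array([[cs,-sn,0],[sn,cs,0],[0,0,1]])
    m=np.zeros((420*S,560*S),np.uint8)
    for P in PARTS:
        q=proj(c,P/1000@R.T+[p[0],p[1],z]);h=cv2.convexHull(((q+.5)*S).astype(np.float32))
        cv2.fillConvexPoly(m,np.round(h).astype(int),255)
    return cv2.resize(m,(560,420),interpolation=cv2.INTER_AREA)/255.
def fit(cm,p0s,z=0):
    f=lambda p:sum(np.abs(rend(c,p,z)-m).sum() for c,m in cm)
    rs=[minimize(f,p0,method='Nelder-Mead',options=dict(initial_simplex=[p0]+[np.array(p0)+d for d in np.diag([.008,.008,.3])],xatol=1e-4,fatol=.1,maxiter=150)) for p0 in p0s]
    b=min(rs,key=lambda r:r.fun);return b.x,b.fun,sum(m.sum() for c,m in cm)
def orange(c,uv,w=25):
    hsv=cv2.cvtColor(c['image'],cv2.COLOR_RGB2HSV);m=((hsv[...,0]<18)&(hsv[...,1]>120)&(hsv[...,2]>50)).astype(float)
    k=np.zeros_like(m);u,v=map(int,uv);k[v-w:v+w,u-w:u+w]=1;return m*k
E
python3 - <<'E'
from fit import *;import pickle
D=pickle.load(open('s0.pkl','rb'));T,S=D['top'],D['side']
cm=[(T,orange(T,(387,258))),(S,orange(S,(262,318)))]
p0=at(T,[387,257],.02)[0];print(p0,[m.sum() for _,m in cm])
for g in([0,1],[0],[1]):
    x,f,n=fit([cm[i] for i in g],[[p0[0],p0[1],a] for a in (-.4,0,.4)]);print(g,x,np.degrees(x[2]),f,n)
P=lambda u,v:(190+(u+.5)/6-.5,170+(v+.5)/6-.5)
pv=at(T,P(472,193),.06)[0];a=at(T,P(640,179),.05)[0];b=at(T,P(621,320),.05)[0]
print('pivot',pv,'chan',a,b)
Ps=lambda u,v:(260+u*66/232-.5,200+v*58/204-.5)
ps=at(S,Ps(602-480,426-396),.06)[0];print('pivot side',ps,'z0.052',at(S,Ps(122,30),.052)[0])
d=(a-b)[:2];d/=np.linalg.norm(d);ex=np.array([d[1],-d[0]]);print('yaw',np.degrees(np.arctan2(ex[1],ex[0])),'x of chan',(a[:2]-pv[:2])@ex,'y',(a[:2]-pv[:2])@d,(b[:2]-pv[:2])@d)
E
```

```text
[ 0.45739971 -0.27917441  0.02      ] [np.float64(89.0), np.float64(273.0)]
[0, 1] [ 0.45898668 -0.27771851 -1.39889082] -80.15053986935048 167.0862745098039 362.0
[0] [ 0.4586775  -0.27966128 -1.41668938] -81.17032221652121 80.21176470588236 89.0
[1] [ 0.45929291 -0.27921121 -1.39800265] -80.09965148821286 81.97254901960784 273.0
pivot [0.58865671 0.00414476 0.06      ] chan [ 0.59481139 -0.06205057  0.05      ] [ 0.5391851  -0.05375128  0.05      ]
pivot side [0.58892753 0.00326721 0.06      ] z0.052 [0.59102792 0.01258696 0.052     ]
yaw -98.48577505555689 x of chan 0.06456244785816255 y 0.01585533977118804 -0.04038666065141155
```

```bash
python3 - <<'E'
from fit import *;import pickle
D=pickle.load(open('s0.pkl','rb'));T,S=D['top'],D['side']
cm=[(T,orange(T,(387,258))),(S,orange(S,(262,318)))]
for g in([0,1],[0],[1]):
    x,f,n=fit([cm[i] for i in g],[[.459,-.278,a] for a in (-1.7,-1.4,-1.2)]);print(g,x,np.degrees(x[2]),f,n,[rend(c,x).sum() for c,_ in cm])
    if len(g)==2:X=x
o=[]
for (c,m),(u,v) in zip(cm,((365,238),(240,296))):
    im=c['image'].copy(); e=cv2.resize((rend(c,X)*255).astype(np.uint8)[v:v+44,u:u+44],None,fx=8,fy=8,interpolation=cv2.INTER_CUBIC)
    k=crop(c,u,v,44,44,8).copy(); cv2.drawContours(k,cv2.findContours((e>127).astype(np.uint8),0,2)[0],-1,(0,255,0),1);o.append(k)
Tm=T; k=crop(T,190,170,132,66,6).copy()[:, :704]
y=np.radians(-97.5);ex=np.array([np.cos(y),np.sin(y)]);ey=np.array([-ex[1],ex[0]])
def W(x,yy,z):return np.r_[np.array([.5888,.004])+ex*x/1e3+ey*yy/1e3,z/1e3]
for q in [(65,4,40),(65,-10,40),(0,0,60),(40,4,50),(90,4,50),(90,-30,50),(40,-30,50),(40,20,50),(90,20,50)]:
    u=(proj(T,W(*q))[0]-[190,170]+.5)*6; cv2.circle(k,(int(u[0]),int(u[1])),3,(255,0,255),-1)
cv2.imwrite('pics/c2.png',np.vstack([np.hstack(o)[:200] if 0 else np.hstack(o)[60:264],k]))
E
```

```text
[0, 1] [ 0.45922073 -0.27955622 -1.40946604] -80.75645525244113 163.96470588235297 362.0 [np.float64(154.38823529411764), np.float64(315.9372549019608)]
[0] [ 0.45932517 -0.28022579 -1.41437157] -81.0375213443985 79.72156862745098 89.0 [np.float64(151.71764705882356), np.float64(315.01176470588234)]
[1] [ 0.45910124 -0.2794316  -1.41264938] -80.93884732630511 81.3921568627451 273.0 [np.float64(156.76470588235293), np.float64(317.2549019607843)]
```

View pics/c2.png

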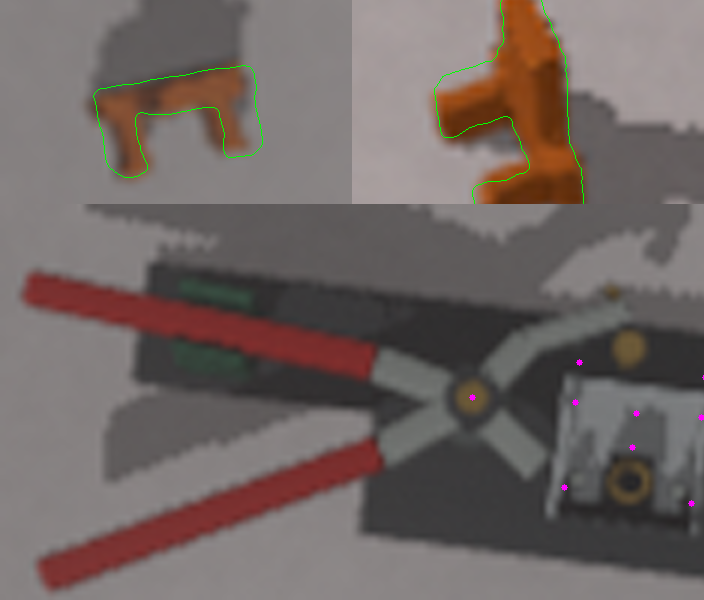

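```bash
cat >mv.py <<'E'
from station import r
import numpy as np
from scipy.spatial.transform import Rotation as Ro
def goto(p,ang):
    """p TCP target, ang world angle (deg) of tool y; tool down"""
    s=r.sense();a=np.radians(ang);ty=np.array([np.cos(a),np.sin(a),0]);tx=np.array([0,0,-1.]);R=np.c_[tx,ty,np.cross(tx,ty)]
    C=np.array(s['ee_rot']);d=C.T@(np.array(p)-s['tcp_pos'])/.75;w=Ro.from_matrix(C.T@R).as_rotvec()/np.pi
    print('t',s['time_s'],'pos',np.round(s['tcp_pos'],4),'yang',round(np.degrees(np.arctan2(C[1,1],C[0,1])),2),'F',np.round(s['wrist_force'],2),'w',round(s['gripper_width'],3),'q',np.round(s['joints'],1))
    print('shift',np.round(d,4),'turn',np.round(w,4))
E
python3 - <<'E'
from mv import goto
goto([.458,-.279,.15],189)
from h import *;import pickle
T=pickle.load(open('s0.pkl','rb'))['top']
print('can',at(T,[247,117],.15),'bottle',at(T,[168,121],.2),'cup',at(T,[303,127],.085))
P=lambda u,v:(190+(u+.5)/6-.5,170+(v+.5)/6-.5)
print('handle end',at(T,P(45,370),.06),at(T,P(380,250),.06),at(T,P(55,383),.06))
E
```

```text
t 0.5 pos [ 0.1412 -0.6088  0.2415] yang 103.05 F [-0.78 -0.23  0.67] w 0.996 q [-62.1  22.    0.4  -0.  -68.4 -14.8]
shift [0.122  0.3329 0.5108] turn [-0.4775  0.     -0.    ]
can [[0.76513443 0.04863767 0.15      ]] bottle [[0.74259785 0.21053969 0.2       ]] cup [[ 0.76003585 -0.07842546  0.085     ]]
handle end [[0.52120028 0.17007618 0.06      ]] [[0.56664767 0.0401577  0.06      ]] [[0.51612532 0.16617927 0.06      ]]
```

Request:
play_rows(
  commands=[
    {"fingers":-1,"tx":0.03,"ty":0.083,"tz":0.128,"ax":-0.119,"ay":0,"az":0},
    {"fingers":-1,"tx":0.06,"ty":0.166,"tz":0.255,"ax":-0.239,"ay":0,"az":0},
    {"fingers":-1,"tx":0.122,"ty":0.333,"tz":0.511,"ax":-0.4775,"ay":0,"az":0},
    {"fingers":-1,"tx":0.122,"ty":0.333,"tz":0.511,"ax":-0.4775,"ay":0,"az":0},
    {"fingers":-1,"tx":0.122,"ty":0.333,"tz":0.511,"ax":-0.4775,"ay":0,"az":0},
  ],
)

```text
time_s: 0.92
tcp_pos: [0.2837, -0.4602, 0.2008]
ee_rot: [[0.001, -0.757, 0.654], [-0.001, 0.654, 0.757], [-1.0, -0.001, -0.0]]
wrist_force: [-0.5, -0.5, 0.3]
gripper_width: 0.999
```

```bash
python3 -c "
from mv import goto
goto([.458,-.279,.15],189)"
```

```text
t 0.9167 pos [ 0.2837 -0.4602  0.2008] yang 139.18 F [-0.49 -0.46  0.26] w 0.999 q [-41.2  15.8 -15.    0.  -59.2   0.3]
shift [ 0.0677 -0.018   0.3348] turn [-2.768e-01 -1.000e-04  2.000e-04]
```

Request:
play_rows(
  commands=[
    {"fingers":-1,"tx":0.0677,"ty":-0.018,"tz":0.335,"ax":-0.277,"ay":0,"az":0},
    {"fingers":-1,"tx":0.0677,"ty":-0.018,"tz":0.335,"ax":-0.277,"ay":0,"az":0},
    {"fingers":-1,"tx":0.0677,"ty":-0.018,"tz":0.335,"ax":-0.277,"ay":0,"az":0},
    {"fingers":-1,"tx":0.0677,"ty":-0.018,"tz":0.335,"ax":-0.277,"ay":0,"az":0},
    {"fingers":-1,"tx":0.0677,"ty":-0.018,"tz":0.335,"ax":-0.277,"ay":0,"az":0},
  ],
)

```text
time_s: 1.33
tcp_pos: [0.4264, -0.3136, 0.1597]
ee_rot: [[0.001, -0.996, 0.086], [-0.0, 0.086, 0.996], [-1.0, -0.001, -0.0]]
wrist_force: [0.7, -0.5, -0.2]
gripper_width: 1.0
```

```bash
python3 -c "
from mv import goto
goto([.458,-.279,.13],189)"
```

```text
t 1.3333 pos [ 0.4264 -0.3136  0.1597] yang 175.04 F [ 0.71 -0.49 -0.23] w 1.0 q [-18.8  17.2 -19.7   0.  -53.1  13.8]
shift [ 0.0397 -0.0379  0.0496] turn [-0.0776 -0.0002  0.0003]
```

Request:
play_rows(
  commands=[
    {"fingers":-1,"tx":0.04,"ty":-0.038,"tz":0.0496,"ax":-0.0776,"ay":0,"az":0},
    {"fingers":-1,"tx":0.04,"ty":-0.038,"tz":0.0496,"ax":-0.0776,"ay":0,"az":0},
    {"fingers":-1,"tx":0.04,"ty":-0.038,"tz":0.0496,"ax":-0.0776,"ay":0,"az":0},
    {"fingers":-1,"tx":0.04,"ty":-0.038,"tz":0.0496,"ax":-0.0776,"ay":0,"az":0},
    {"fingers":-1,"tx":0.04,"ty":-0.038,"tz":0.0496,"ax":-0.0776,"ay":0,"az":0},
  ],
)

```text
time_s: 1.75
tcp_pos: [0.457, -0.2813, 0.1302]
ee_rot: [[0.001, -0.989, -0.148], [-0.0, -0.148, 0.989], [-1.0, -0.001, -0.001]]
wrist_force: [0.8, 0.2, -0.5]
gripper_width: 1.001
```

```bash
python3 - <<'E'
from mv import goto
goto([.458,-.279,.046],189)
from station import viewer;from h import *
c=viewer.capture('side');t=viewer.capture('top')
cv2.imwrite('pics/h1.png',np.hstack([crop(c,220,260,80,100,5),crop(t,350,210,80,100,5)]))
for p in([.458,-.279,.13-.019],[.458,-.279,.054],[.458,-.279,0]): print(proj(c,p),proj(t,p))
E
```

```text
t 1.75 pos [ 0.457  -0.2813  0.1302] yang -171.49 F [ 0.83  0.18 -0.5 ] w 1.001 q [-14.3  19.8 -20.7   0.  -49.4  22.8]
shift [ 0.1123 -0.0018  0.0029] turn [-0.0027 -0.0002  0.0002]
[[259.98658021 288.22921655]] [[396.81425658 256.39751791]]
[[261.32485693 306.34013353]] [[390.42831844 256.62436906]]
[[262.49696651 322.09959453]] [[384.94831504 256.81919421]]
```

View pics/h1.png

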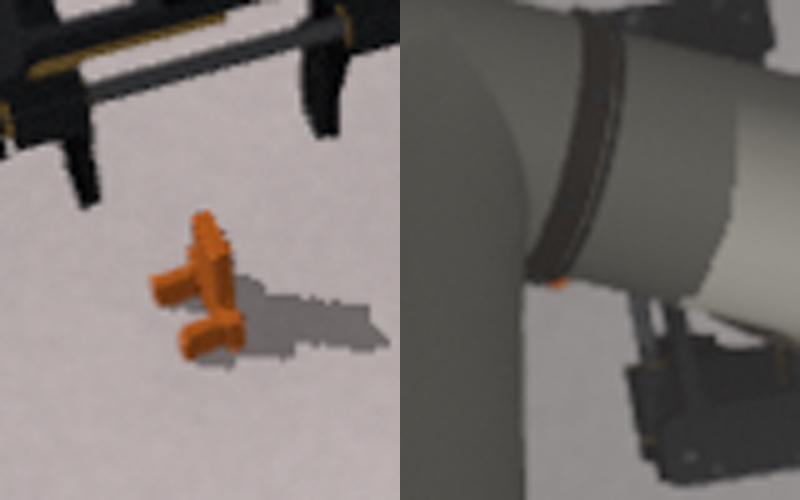

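Request:
play_rows(
  commands=[
    {"fingers":-1,"tx":0.027,"ty":-0.0018,"tz":0.003,"ax":-0.0027,"ay":0,"az":0},
    {"fingers":-1,"tx":0.053,"ty":-0.0018,"tz":0.003,"ax":-0.0027,"ay":0,"az":0},
    {"fingers":-1,"tx":0.08,"ty":-0.0018,"tz":0.003,"ax":-0.0027,"ay":0,"az":0},
    {"fingers":-1,"tx":0.107,"ty":-0.0018,"tz":0.003,"ax":-0.0027,"ay":0,"az":0},
    {"fingers":-1,"tx":0.107,"ty":-0.0018,"tz":0.003,"ax":-0.0027,"ay":0,"az":0},
  ],
)

```text
time_s: 2.27
tcp_pos: [0.455, -0.2785, 0.0466]
ee_rot: [[-0.006, -0.988, -0.155], [0.002, -0.155, 0.988], [-1.0, 0.006, 0.003]]
wrist_force: [-1.2, 0.4, 0.5]
gripper_width: 1.001
```

```bash
python3 - <<'E'
from mv import goto
goto([.458,-.279,.05],189)
from station import viewer;from h import *
c=viewer.capture('side')
cv2.imwrite('pics/h2.png',crop(c,220,260,80,80,6))
E
```

```text
t 2.2667 pos [ 0.455  -0.2785  0.0466] yang -171.09 F [-1.2   0.41  0.46] w 1.001 q [-14.1  26.4 -25.6  -0.1 -38.4  23. ]
shift [-0.0045 -0.0038 -0.0013] turn [-0.0005  0.001  -0.0018]
```

View pics/h2.png

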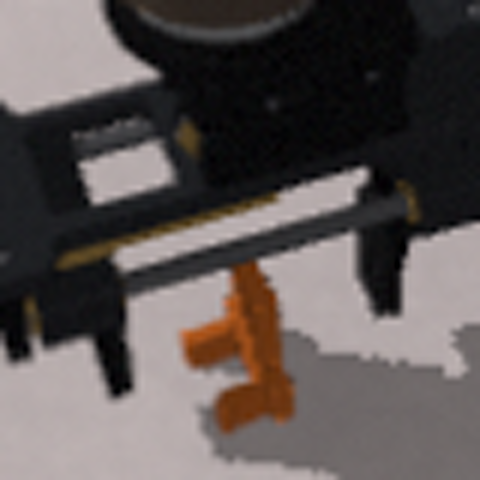

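Request:
play_rows(
  commands=[
    {"fingers":1,"tx":0,"ty":-0.003,"tz":0,"ax":0,"ay":0,"az":0},
    {"fingers":1,"tx":0,"ty":-0.003,"tz":0,"ax":0,"ay":0,"az":0},
    {"fingers":1,"tx":0,"ty":-0.003,"tz":0,"ax":0,"ay":0,"az":0},
    {"fingers":1,"tx":0,"ty":-0.003,"tz":0,"ax":0,"ay":0,"az":0},
    {"fingers":1,"tx":0,"ty":-0.003,"tz":0,"ax":0,"ay":0,"az":0},
  ],
)

```text
time_s: 2.73
tcp_pos: [0.4606, -0.2781, 0.0503]
ee_rot: [[0.002, -0.987, -0.159], [-0.0, -0.159, 0.987], [-1.0, -0.001, -0.001]]
wrist_force: [-0.5, -0.3, -0.6]
gripper_width: 0.705
```

Request:
play_rows(
  commands=[
    {"fingers":1,"tx":0,"ty":0,"tz":0,"ax":0,"ay":0,"az":0},
    {"fingers":1,"tx":0,"ty":0,"tz":0,"ax":0,"ay":0,"az":0},
    {"fingers":1,"tx":0,"ty":0,"tz":0,"ax":0,"ay":0,"az":0},
    {"fingers":1,"tx":0,"ty":0,"tz":0,"ax":0,"ay":0,"az":0},
    {"fingers":1,"tx":0,"ty":0,"tz":0,"ax":0,"ay":0,"az":0},
  ],
)

```text
time_s: 3.15
tcp_pos: [0.4602, -0.278, 0.0493]
ee_rot: [[-0.0, -0.987, -0.159], [0.0, -0.159, 0.987], [-1.0, 0.0, 0.0]]
wrist_force: [-0.4, 0.9, -0.6]
gripper_width: 0.327
```

Request:
play_rows(
  commands=[
    {"fingers":1,"tx":0,"ty":0,"tz":0,"ax":0,"ay":0,"az":0},
    {"fingers":1,"tx":0,"ty":0,"tz":0,"ax":0,"ay":0,"az":0},
    {"fingers":1,"tx":0,"ty":0,"tz":0,"ax":0,"ay":0,"az":0},
    {"fingers":1,"tx":0,"ty":0,"tz":0,"ax":0,"ay":0,"az":0},
    {"fingers":1,"tx":0,"ty":0,"tz":0,"ax":0,"ay":0,"az":0},
  ],
)

```text
time_s: 3.57
tcp_pos: [0.4602, -0.278, 0.0493]
ee_rot: [[-0.0, -0.987, -0.158], [0.0, -0.158, 0.987], [-1.0, 0.0, 0.0]]
wrist_force: [0.0, 0.3, -0.6]
gripper_width: 0.099
```

Request:
play_rows(
  commands=[
    {"fingers":1,"tx":0,"ty":0,"tz":0,"ax":0,"ay":0,"az":0},
    {"fingers":1,"tx":0,"ty":0,"tz":0,"ax":0,"ay":0,"az":0},
    {"fingers":1,"tx":-0.03,"ty":0,"tz":0,"ax":0,"ay":0,"az":0},
    {"fingers":1,"tx":-0.08,"ty":0,"tz":0,"ax":0,"ay":0,"az":0},
    {"fingers":1,"tx":-0.13,"ty":0,"tz":0,"ax":0,"ay":0,"az":0},
  ],
)

```text
time_s: 3.98
tcp_pos: [0.4592, -0.2777, 0.1469]
ee_rot: [[-0.004, -0.987, -0.159], [0.001, -0.159, 0.987], [-1.0, 0.004, 0.002]]
wrist_force: [1.9, -1.0, -0.0]
gripper_width: 0.102
```

```bash
python3 - <<'E'
from mv import goto
import numpy as np
y=np.radians(-97.5);ex=np.array([np.cos(y),np.sin(y)]);ey=np.array([-ex[1],ex[0]])
n=np.array([.5888,.004])+ex*.065+ey*.004;print(n)
goto([*n,.15],172.5)
E
```

```text
[ 0.58428158 -0.06096602]
t 3.9833 pos [ 0.4592 -0.2777  0.1469] yang -170.87 F [ 1.86 -1.   -0.05] w 0.102 q [-13.8  18.8 -19.4  -0.  -52.   23. ]
shift [-0.0046 -0.2105  0.2589] turn [ 0.0924  0.0003 -0.0013]
```

Request:
play_rows(
  commands=[
    {"fingers":1,"tx":-0.007,"ty":-0.04,"tz":0.05,"ax":0.02,"ay":0,"az":0},
    {"fingers":1,"tx":-0.007,"ty":-0.08,"tz":0.1,"ax":0.04,"ay":0,"az":0},
    {"fingers":1,"tx":-0.007,"ty":-0.12,"tz":0.15,"ax":0.06,"ay":0,"az":0},
    {"fingers":1,"tx":-0.007,"ty":-0.16,"tz":0.2,"ax":0.08,"ay":0,"az":0},
    {"fingers":1,"tx":-0.007,"ty":-0.19,"tz":0.23,"ax":0.092,"ay":0,"az":0},
  ],
)

```text
time_s: 4.4
tcp_pos: [0.5652, -0.0965, 0.1525]
ee_rot: [[0.0, -0.991, 0.132], [0.0, 0.132, 0.991], [-1.0, -0.0, 0.0]]
wrist_force: [0.7, -0.2, -1.0]
gripper_width: 0.103
```

```bash
python3 - <<'E'
from mv import goto
goto([.5843,-.061,.15],172.5)
E
```

```text
t 4.4 pos [ 0.5652 -0.0965  0.1525] yang 172.39 F [ 0.74 -0.21 -1.04] w 0.103 q [  6.5  21.6 -14.1  -0.  -54.3 -14.1]
shift [ 0.0034 -0.019   0.0502] turn [-0.0006  0.0001  0.0001]
```

Request:
play_rows(
  commands=[
    {"fingers":1,"tx":0.01,"ty":-0.01,"tz":0.025,"ax":0,"ay":0,"az":0},
    {"fingers":1,"tx":0.025,"ty":-0.017,"tz":0.043,"ax":0,"ay":0,"az":0},
    {"fingers":1,"tx":0.03,"ty":-0.017,"tz":0.043,"ax":0,"ay":0,"az":0},
    {"fingers":1,"tx":0.03,"ty":-0.017,"tz":0.043,"ax":0,"ay":0,"az":0},
    {"fingers":1,"tx":0.03,"ty":-0.017,"tz":0.043,"ax":0,"ay":0,"az":0},
  ],
)

```text
time_s: 4.82
tcp_pos: [0.5807, -0.0689, 0.1288]
ee_rot: [[-0.002, -0.991, 0.13], [-0.0, 0.13, 0.991], [-1.0, 0.002, -0.001]]
wrist_force: [-0.6, -0.5, 0.2]
gripper_width: 0.102
```

```bash
python3 - <<'E'
from mv import goto
goto([.5843,-.061,.115],172.5)
from station import viewer,r;from fit import *
c=viewer.capture('side');t=viewer.capture('top');s=r.sense()
m=orange(c,proj(c,[.584,-.061,.09])[0],30);a0=np.radians(172.5-180-90)
z=s['tcp_pos'][2]-.0495;print(m.sum())
x,f,n=fit([(c,m)],[[*s['tcp_pos'][:2],a] for a in(a0,a0+.1)],z);print('clip fit',x,np.degrees(x[2]),f,n,rend(c,x,z).sum())
k=crop(c,255,165,80,100,5).copy()
def ov(p,z,col):
    e=cv2.resize((rend(c,p,z)*255).astype(np.uint8)[165:265,255:335],None,fx=5,fy=5,interpolation=cv2.INTER_CUBIC)
    cv2.drawContours(k,cv2.findContours((e>127).astype(np.uint8),0,2)[0],-1,col,1)
k0=k.copy();ov([*s['tcp_pos'][:2],a0],z,(0,255,0));ov([.5843,-.061,a0],.04,(255,0,255))
cv2.imwrite('pics/n1.png',np.hstack([k0,k]));cv2.imwrite('pics/n1t.png',t['image'][:,:,::-1])
E
```

```text
t 4.8167 pos [ 0.5807 -0.0689  0.1288] yang 172.52 F [-0.58 -0.53  0.2 ] w 0.102 q [  9.1  24.1 -13.9   0.  -52.1 -16.6]
shift [ 0.0184 -0.0034  0.0111] turn [ 0.0001 -0.0002 -0.0007]
378.0
clip fit [ 0.58201636 -0.07096883 -1.8007113 ] -103.17315734010667 235.15686274509804 378.0 221.5176470588235
```

View pics/n1.png

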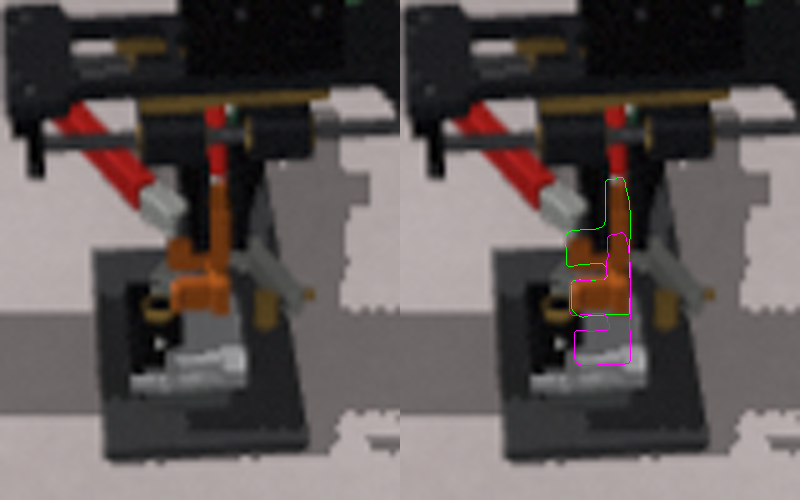

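Request:
play_rows(
  commands=[
    {"fingers":1,"tx":0.01,"ty":-0.003,"tz":0.0095,"ax":0,"ay":0,"az":0},
    {"fingers":1,"tx":0.015,"ty":-0.003,"tz":0.0095,"ax":0,"ay":0,"az":0},
    {"fingers":1,"tx":0.018,"ty":-0.003,"tz":0.0095,"ax":0,"ay":0,"az":0},
    {"fingers":1,"tx":0.018,"ty":-0.003,"tz":0.0095,"ax":0,"ay":0,"az":0},
    {"fingers":1,"tx":0.018,"ty":-0.003,"tz":0.0095,"ax":0,"ay":0,"az":0},
  ],
)

```text
time_s: 5.33
tcp_pos: [0.5848, -0.0613, 0.1159]
ee_rot: [[-0.001, -0.992, 0.13], [-0.0, 0.13, 0.992], [-1.0, 0.001, -0.0]]
wrist_force: [0.1, 0.2, -0.4]
gripper_width: 0.098
```

```bash
python3 - <<'E'
from mv import goto
goto([.5843,-.061,.0905],172.5)
E
```

```text
t 5.3333 pos [ 0.5848 -0.0613  0.1159] yang 172.56 F [ 0.06  0.2  -0.42] w 0.098 q [  9.8  25.2 -14.3   0.  -50.5 -17.2]
shift [0.0339 0.0007 0.0004] turn [ 0.0003 -0.0001 -0.0002]
```

Request:
play_rows(
  commands=[
    {"fingers":1,"tx":0.006,"ty":0,"tz":0,"ax":0,"ay":0,"az":0},
    {"fingers":1,"tx":0.014,"ty":0,"tz":0,"ax":0,"ay":0,"az":0},
    {"fingers":1,"tx":0.022,"ty":0,"tz":0,"ax":0,"ay":0,"az":0},
    {"fingers":1,"tx":0.03,"ty":0,"tz":0,"ax":0,"ay":0,"az":0},
    {"fingers":1,"tx":0.03,"ty":0,"tz":0,"ax":0,"ay":0,"az":0},
  ],
)

```text
time_s: 5.75
tcp_pos: [0.5838, -0.0613, 0.0918]
ee_rot: [[-0.003, -0.992, 0.13], [-0.0, 0.13, 0.992], [-1.0, 0.003, -0.001]]
wrist_force: [-0.3, 0.7, -0.5]
gripper_width: 0.104
```

```bash
python3 - <<'E'
from mv import goto
goto([.5843,-.061,.0895],172.5)
from station import viewer;from h import *
c=viewer.capture('side')
cv2.imwrite('pics/n2.png',crop(c,255,165,80,100,6))
E
```

```text
t 5.75 pos [ 0.5838 -0.0613  0.0918] yang 172.54 F [-0.34  0.72 -0.47] w 0.104 q [  9.8  26.9 -15.7  -0.  -47.6 -17.2]
shift [ 0.003  -0.0006  0.0004] turn [ 0.0002 -0.0002 -0.0011]
```

View pics/n2.png

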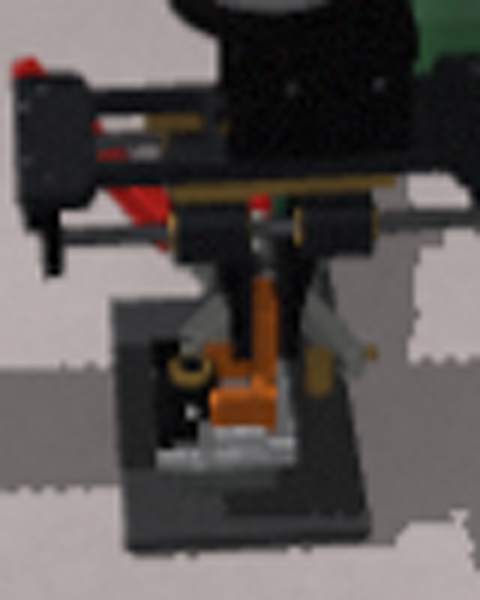

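Request:
play_rows(
  commands=[
    {"fingers":1,"tx":0.0015,"ty":0,"tz":0,"ax":0,"ay":0,"az":0},
    {"fingers":1,"tx":0.003,"ty":0,"tz":0,"ax":0,"ay":0,"az":0},
    {"fingers":1,"tx":0.003,"ty":0,"tz":0,"ax":0,"ay":0,"az":0},
    {"fingers":1,"tx":0.003,"ty":0,"tz":0,"ax":0,"ay":0,"az":0},
  ],
)

```text
time_s: 6.13
tcp_pos: [0.5851, -0.0612, 0.0915]
ee_rot: [[0.0, -0.992, 0.129], [0.0, 0.129, 0.992], [-1.0, -0.0, 0.0]]
wrist_force: [-0.1, 0.2, -1.2]
gripper_width: 0.097
```

Request:
play_rows(
  commands=[
    {"fingers":1,"tx":0.002,"ty":0,"tz":0,"ax":0,"ay":0,"az":0},
    {"fingers":1,"tx":0.002,"ty":0,"tz":0,"ax":0,"ay":0,"az":0},
    {"fingers":1,"tx":0.002,"ty":0,"tz":0,"ax":0,"ay":0,"az":0},
  ],
)

```text
time_s: 6.38
tcp_pos: [0.5849, -0.0612, 0.0899]
ee_rot: [[-0.0, -0.992, 0.129], [0.0, 0.129, 0.992], [-1.0, 0.0, 0.0]]
wrist_force: [-0.2, 0.4, -0.5]
gripper_width: 0.097
```

Within about 0.6 mm of the floor. Open the fingers and rise.

Request:
play_rows(
  commands=[
    {"fingers":1,"tx":0.001,"ty":0,"tz":0,"ax":0,"ay":0,"az":0},
    {"fingers":0.3,"tx":0.001,"ty":0,"tz":0,"ax":0,"ay":0,"az":0},
    {"fingers":0.3,"tx":0.001,"ty":0,"tz":0,"ax":0,"ay":0,"az":0},
    {"fingers":0.3,"tx":0.001,"ty":0,"tz":0,"ax":0,"ay":0,"az":0},
    {"fingers":0.3,"tx":0.001,"ty":0,"tz":0,"ax":0,"ay":0,"az":0},
  ],
)

```text
time_s: 6.8
tcp_pos: [0.585, -0.0612, 0.0891]
ee_rot: [[0.0, -0.992, 0.129], [0.0, 0.129, 0.992], [-1.0, -0.0, 0.0]]
wrist_force: [-0.3, -0.3, 0.2]
gripper_width: 0.302
```

Request:
play_rows(
  commands=[
    {"fingers":0.3,"tx":0,"ty":0,"tz":0,"ax":0,"ay":0,"az":0},
    {"fingers":0.3,"tx":-0.01,"ty":0,"tz":0,"ax":0,"ay":0,"az":0},
    {"fingers":0.3,"tx":-0.04,"ty":0,"tz":0,"ax":0,"ay":0,"az":0},
    {"fingers":0.3,"tx":-0.09,"ty":0,"tz":0,"ax":0,"ay":0,"az":0},
    {"fingers":0.3,"tx":-0.14,"ty":0,"tz":0,"ax":0,"ay":0,"az":0},
  ],
)

```text
time_s: 7.22
tcp_pos: [0.5841, -0.0613, 0.1948]
ee_rot: [[-0.003, -0.992, 0.129], [-0.001, 0.129, 0.992], [-1.0, 0.003, -0.001]]
wrist_force: [1.7, -0.5, 0.7]
gripper_width: 0.349
```

```bash
python3 - <<'E'
from mv import goto
goto([.496,.131,.16],109.3)
E
```

```text
t 7.2167 pos [ 0.5841 -0.0613  0.1948] yang 172.57 F [ 1.67 -0.55  0.72] w 0.349 q [  9.8  20.6  -8.8   0.  -60.8 -17.2]
shift [0.0466 0.1495 0.2391] turn [ 0.3515 -0.0008 -0.0006]
```

Request:
play_rows(
  commands=[
    {"fingers":1,"tx":0,"ty":0.03,"tz":0.048,"ax":0.039,"ay":0,"az":0},
    {"fingers":1,"tx":0,"ty":0.06,"tz":0.096,"ax":0.078,"ay":0,"az":0},
    {"fingers":1,"tx":0,"ty":0.09,"tz":0.144,"ax":0.117,"ay":0,"az":0},
    {"fingers":1,"tx":0,"ty":0.12,"tz":0.192,"ax":0.156,"ay":0,"az":0},
    {"fingers":1,"tx":0,"ty":0.15,"tz":0.239,"ax":0.195,"ay":0,"az":0},
  ],
)

```text
time_s: 7.63
tcp_pos: [0.506, 0.1111, 0.1951]
ee_rot: [[0.001, -0.767, 0.641], [0.001, 0.641, 0.767], [-1.0, -0.001, 0.001]]
wrist_force: [0.7, 0.1, 0.6]
gripper_width: 0.065
```

```bash
python3 - <<'E'
from mv import goto
goto([.496,.131,.14],109.3)
E
```

```text
t 7.6333 pos [0.506  0.1111 0.1951] yang 140.1 F [0.67 0.09 0.56] w 0.065 q [ 30.3  14.  -18.5   0.  -57.5 -70.3]
shift [0.0734 0.0273 0.0117] turn [1.711e-01 4.000e-04 1.000e-04]
```

Request:
play_rows(
  commands=[
    {"fingers":1,"tx":0.0,"ty":0.025,"tz":0.0,"ax":0.039,"ay":0,"az":0},
    {"fingers":1,"tx":0.02,"ty":0.025,"tz":0.0,"ax":0.078,"ay":0,"az":0},
    {"fingers":1,"tx":0.04,"ty":0.025,"tz":0.0,"ax":0.117,"ay":0,"az":0},
    {"fingers":1,"tx":0.06,"ty":0.025,"tz":0.0,"ax":0.156,"ay":0,"az":0},
    {"fingers":1,"tx":0.07,"ty":0.025,"tz":0.0,"ax":0.171,"ay":0,"az":0},
  ],
)

```text
time_s: 8.05
tcp_pos: [0.4915, 0.1217, 0.1407]
ee_rot: [[-0.002, -0.332, 0.943], [-0.001, 0.943, 0.332], [-1.0, 0.0, -0.002]]
wrist_force: [0.2, -0.1, -0.1]
gripper_width: 0.004
```

```bash
python3 - <<'E'
from mv import goto
goto([.496,.131,.063],109.3)
from station import viewer;from h import *
t=viewer.capture('top');c=viewer.capture('side')
k=cv2.resize(np.vstack([crop(t,200,165,125,75,5)]),(625,375));s=crop(c,245,150,100,110,3)
im=np.zeros((600,800,3),np.uint8);im[:375,:625]=k;s=cv2.resize(crop(c,240,175,140,88,3),(358,225));im[375:,:358]=s
s2=cv2.resize(crop(c,270,200,60,40,6),(337,225));im[375:,360:697]=s2
cv2.imwrite('pics/k1.png',im)
E
```

```text
t 8.05 pos [0.4915 0.1217 0.1407] yang 109.4 F [ 0.17 -0.1  -0.1 ] w 0.004 q [  32.3   16.5  -24.    -0.   -49.6 -102.9]
shift [0.1036 0.0097 0.01  ] turn [ 0.0005 -0.0005 -0.    ]
```

View pics/k1.png

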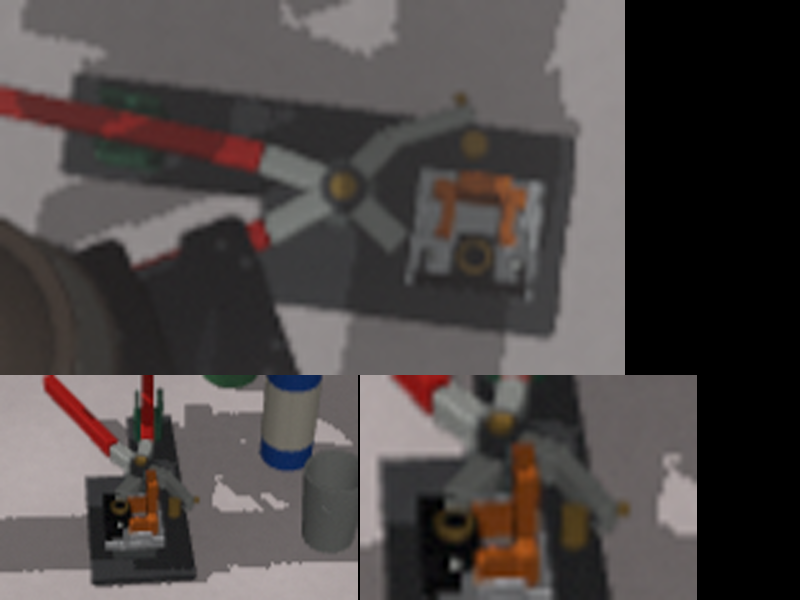

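Request:
play_rows(
  commands=[
    {"fingers":1,"tx":0.025,"ty":0.009,"tz":0.003,"ax":0,"ay":0,"az":0},
    {"fingers":1,"tx":0.055,"ty":0.009,"tz":0.003,"ax":0,"ay":0,"az":0},
    {"fingers":1,"tx":0.085,"ty":0.009,"tz":0.003,"ax":0,"ay":0,"az":0},
    {"fingers":1,"tx":0.103,"ty":0.009,"tz":0.003,"ax":0,"ay":0,"az":0},
    {"fingers":1,"tx":0.103,"ty":0.009,"tz":0.003,"ax":0,"ay":0,"az":0},
  ],
)

```text
time_s: 8.57
tcp_pos: [0.4911, 0.1281, 0.0627]
ee_rot: [[-0.004, -0.337, 0.941], [-0.002, 0.941, 0.337], [-1.0, -0.001, -0.005]]
wrist_force: [0.2, -0.3, 0.3]
gripper_width: 0.007
```

Request:
play_rows(
  commands=[
    {"fingers":1,"tx":0,"ty":0,"tz":0,"ax":0,"ay":0,"az":0},
    {"fingers":1,"tx":0,"ty":0,"tz":0,"ax":0,"ay":0,"az":0},
    {"fingers":1,"tx":0,"ty":0,"tz":0,"ax":0,"ay":0,"az":0},
  ],
)

```text
time_s: 8.82
tcp_pos: [0.4933, 0.1294, 0.066]
ee_rot: [[0.003, -0.337, 0.942], [0.002, 0.942, 0.337], [-1.0, 0.0, 0.003]]
wrist_force: [0.8, -0.4, 1.2]
gripper_width: 0.007
```

```bash
python3 - <<'E'
from mv import goto
goto([.515,.138,.063],109.3)
from station import viewer;from h import *
c=viewer.capture('side');t=viewer.capture('top')
cv2.imwrite('pics/k2.png',np.hstack([crop(c,230,140,80,100,5),crop(t,190,180,80,100,5)]))
E
```

```text
t 8.8167 pos [0.4933 0.1294 0.066 ] yang 109.69 F [ 0.79 -0.38  1.22] w 0.007 q [  33.    22.7  -28.3    0.   -38.7 -103.3]
shift [0.0041 0.0011 0.0311] turn [ 0.0022  0.001  -0.0002]
```

View pics/k2.png

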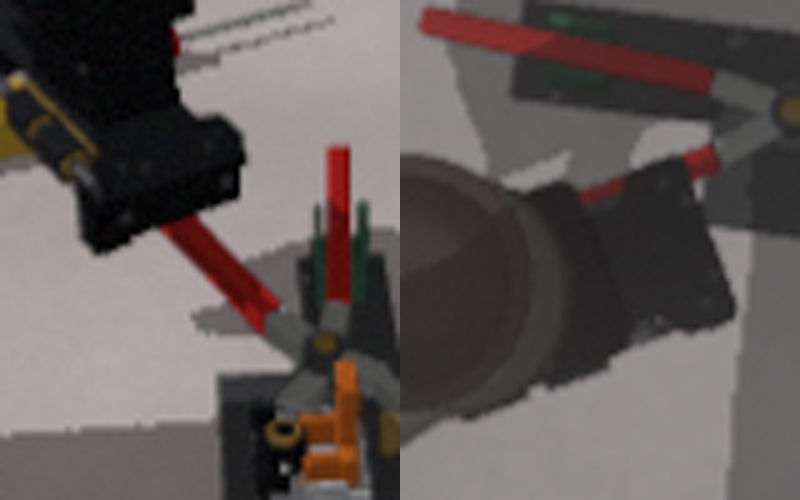

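Request:
play_rows(
  commands=[
    {"fingers":1,"tx":0.002,"ty":0.001,"tz":0.005,"ax":0,"ay":0,"az":0},
    {"fingers":1,"tx":0.003,"ty":0.001,"tz":0.01,"ax":0,"ay":0,"az":0},
    {"fingers":1,"tx":0.003,"ty":0.001,"tz":0.015,"ax":0,"ay":0,"az":0},
    {"fingers":1,"tx":0.003,"ty":0.001,"tz":0.02,"ax":0,"ay":0,"az":0},
    {"fingers":1,"tx":0.003,"ty":0.001,"tz":0.025,"ax":0,"ay":0,"az":0},
  ],
)

```text
time_s: 9.33
tcp_pos: [0.5101, 0.136, 0.0621]
ee_rot: [[0.0, -0.336, 0.942], [-0.0, 0.942, 0.336], [-1.0, -0.0, -0.0]]
wrist_force: [-0.0, 0.2, 0.8]
gripper_width: 0.005
```

Request:
play_rows(
  commands=[
    {"fingers":1,"tx":0,"ty":0.0006,"tz":0.004,"ax":0.0064,"ay":0,"az":0},
    {"fingers":1,"tx":0,"ty":0.0012,"tz":0.008,"ax":0.0127,"ay":0,"az":0},
    {"fingers":1,"tx":0,"ty":0.0017,"tz":0.012,"ax":0.0191,"ay":0,"az":0},
    {"fingers":1,"tx":0,"ty":0.0021,"tz":0.0162,"ax":0.0255,"ay":0,"az":0},
    {"fingers":1,"tx":0,"ty":0.0024,"tz":0.0203,"ax":0.0318,"ay":0,"az":0},
  ],
)

```text
time_s: 9.75
tcp_pos: [0.5231, 0.1427, 0.062]
ee_rot: [[-0.001, -0.239, 0.971], [-0.0, 0.971, 0.239], [-1.0, 0.0, -0.001]]
wrist_force: [-2.1, 0.6, 0.4]
gripper_width: 0.003
```

```bash
cat >st.py <<'E'
from station import r
import numpy as np
s=r.sense();R=np.array(s['ee_rot']);P=np.array([.5888,.004])
p=np.array(s['tcp_pos']);d=p[:2]-P
y=np.degrees(np.arctan2(R[1,1],R[0,1]))
th=np.arctan2(.134,-.0738)-np.arctan2(d[1],d[0])
print('t',s['time_s'],'pos',np.round(p,4),'yang',round(y,2),'theta_yaw',round(np.radians(109.3-y),3),'theta_pos',round(th,3),'r',round(np.hypot(*d),4),'Ftool',np.round(R.T@s['wrist_force'],2))
E
python3 st.py
```

```text
t 9.75 pos [0.5231 0.1427 0.062 ] yang 103.81 theta_yaw 0.096 theta_pos 0.061 r 0.1535 Ftool [-0.36  1.12 -1.85]
```

Request:
play_rows(
  commands=[
    {"fingers":1,"tx":0,"ty":0.0006,"tz":0.004,"ax":0.0064,"ay":0,"az":0},
    {"fingers":1,"tx":0,"ty":0.001,"tz":0.007,"ax":0.011,"ay":0,"az":0},
    {"fingers":1,"tx":0,"ty":0.0014,"tz":0.01,"ax":0.0159,"ay":0,"az":0},
    {"fingers":1,"tx":0,"ty":0.0017,"tz":0.012,"ax":0.0191,"ay":0,"az":0},
    {"fingers":1,"tx":0,"ty":0.0017,"tz":0.012,"ax":0.0191,"ay":0,"az":0},
  ],
)

```text
time_s: 10.17
tcp_pos: [0.5319, 0.1462, 0.062]
ee_rot: [[-0.0, -0.182, 0.983], [-0.0, 0.983, 0.182], [-1.0, -0.0, -0.0]]
wrist_force: [-2.0, 2.6, 0.1]
gripper_width: 0.007
```

```bash
python3 st.py
```

```text
t 10.1667 pos [0.5319 0.1462 0.062 ] yang 100.46 theta_yaw 0.154 theta_pos 0.123 r 0.1531 Ftool [-0.12  2.91 -1.48]
```

Request:
play_rows(
  commands=[
    {"fingers":1,"tx":0,"ty":0.0004,"tz":0.0027,"ax":0.0042,"ay":0,"az":0},
    {"fingers":1,"tx":0,"ty":0.0008,"tz":0.0054,"ax":0.0085,"ay":0,"az":0},
    {"fingers":1,"tx":0,"ty":0.0013,"tz":0.0081,"ax":0.0127,"ay":0,"az":0},
    {"fingers":1,"tx":0,"ty":0.0013,"tz":0.0081,"ax":0.0127,"ay":0,"az":0},
  ],
)

```text
time_s: 10.5
tcp_pos: [0.5379, 0.1482, 0.0621]
ee_rot: [[0.0, -0.142, 0.99], [-0.0, 0.99, 0.142], [-1.0, -0.0, -0.0]]
wrist_force: [-2.0, -0.0, -0.2]
gripper_width: 0.009
```

```bash
python3 st.py
```

```text
t 10.5 pos [0.5379 0.1482 0.0621] yang 98.16 theta_yaw 0.194 theta_pos 0.164 r 0.1529 Ftool [ 0.19  0.29 -2.  ]
```

Request:
play_rows(
  commands=[
    {"fingers":1,"tx":0,"ty":0.0004,"tz":0.0027,"ax":0.0042,"ay":0,"az":0},
    {"fingers":1,"tx":0,"ty":0.0008,"tz":0.0054,"ax":0.0085,"ay":0,"az":0},
    {"fingers":1,"tx":0,"ty":0.0008,"tz":0.0054,"ax":0.0085,"ay":0,"az":0},
  ],
)

```text
time_s: 10.75
tcp_pos: [0.5419, 0.1494, 0.0621]
ee_rot: [[0.0, -0.116, 0.993], [-0.0, 0.993, 0.116], [-1.0, -0.0, 0.0]]
wrist_force: [-3.1, 0.7, -0.4]
gripper_width: 0.004
```

```bash
python3 st.py
```

```text
t 10.75 pos [0.5419 0.1494 0.0621] yang 96.63 theta_yaw 0.221 theta_pos 0.191 r 0.1528 Ftool [ 0.43  1.1  -3.03]
```

Request:
play_rows(
  commands=[
    {"fingers":1,"tx":0,"ty":0.0003,"tz":0.002,"ax":0.0032,"ay":0,"az":0},
    {"fingers":1,"tx":0,"ty":0.0006,"tz":0.004,"ax":0.0064,"ay":0,"az":0},
    {"fingers":1,"tx":0,"ty":0.0006,"tz":0.004,"ax":0.0064,"ay":0,"az":0},
  ],
)

```text
time_s: 11.0
tcp_pos: [0.5447, 0.1502, 0.0621]
ee_rot: [[0.0, -0.096, 0.995], [0.0, 0.995, 0.096], [-1.0, 0.0, 0.0]]
wrist_force: [-2.3, 1.1, -0.7]
gripper_width: 0.01
```

Request:
play_rows(
  commands=[
    {"fingers":1,"tx":0,"ty":0.0003,"tz":0.002,"ax":0.0032,"ay":0,"az":0},
    {"fingers":1,"tx":0,"ty":0.0006,"tz":0.004,"ax":0.0064,"ay":0,"az":0},
    {"fingers":1,"tx":0,"ty":0.0006,"tz":0.004,"ax":0.0064,"ay":0,"az":0},
  ],
)

```text
time_s: 11.25
tcp_pos: [0.5477, 0.151, 0.0621]
ee_rot: [[0.0, -0.076, 0.997], [0.0, 0.997, 0.076], [-1.0, 0.0, 0.0]]
wrist_force: [-2.7, 1.6, -0.6]
gripper_width: 0.007
```

```bash
python3 st.py
```

```text
t 11.25 pos [0.5477 0.151  0.0621] yang 94.34 theta_yaw 0.261 theta_pos 0.231 r 0.1526 Ftool [ 0.61  1.84 -2.52]
```

Request:
play_rows(
  commands=[
    {"fingers":1,"tx":0,"ty":0.0003,"tz":0.002,"ax":0.0032,"ay":0,"az":0},
    {"fingers":1,"tx":0,"ty":0.0006,"tz":0.004,"ax":0.0064,"ay":0,"az":0},
    {"fingers":1,"tx":0,"ty":0.0006,"tz":0.004,"ax":0.0064,"ay":0,"az":0},
  ],
)

```text
time_s: 11.5
tcp_pos: [0.5507, 0.1516, 0.0622]
ee_rot: [[0.0, -0.056, 0.998], [0.0, 0.998, 0.056], [-1.0, 0.0, 0.0]]
wrist_force: [-2.1, 2.0, -0.1]
gripper_width: 0.005
```

Request:
play_rows(
  commands=[
    {"fingers":1,"tx":0,"ty":0.0003,"tz":0.002,"ax":0.0032,"ay":0,"az":0},
    {"fingers":1,"tx":0,"ty":0.0006,"tz":0.004,"ax":0.0064,"ay":0,"az":0},
    {"fingers":1,"tx":0,"ty":0.0006,"tz":0.004,"ax":0.0064,"ay":0,"az":0},
  ],
)

```text
time_s: 11.75
tcp_pos: [0.5537, 0.1523, 0.0622]
ee_rot: [[0.0, -0.036, 0.999], [0.0, 0.999, 0.036], [-1.0, 0.0, 0.0]]
wrist_force: [-2.6, 1.6, -0.0]
gripper_width: 0.006
```

```bash
python3 st.py
```

```text
t 11.75 pos [0.5537 0.1523 0.0622] yang 92.04 theta_yaw 0.301 theta_pos 0.271 r 0.1524 Ftool [ 0.04  1.64 -2.5 ]
```

Request:
play_rows(
  commands=[
    {"fingers":1,"tx":0,"ty":0.0003,"tz":0.002,"ax":0.0032,"ay":0,"az":0},
    {"fingers":1,"tx":0,"ty":0.0006,"tz":0.004,"ax":0.0064,"ay":0,"az":0},
    {"fingers":1,"tx":0,"ty":0.0006,"tz":0.004,"ax":0.0064,"ay":0,"az":0},
  ],
)

```text
time_s: 12.0
tcp_pos: [0.5567, 0.1528, 0.0622]
ee_rot: [[0.0, -0.016, 1.0], [0.0, 1.0, 0.016], [-1.0, 0.0, 0.0]]
wrist_force: [-2.0, 2.0, 0.2]
gripper_width: 0.009
```

Request:
play_rows(
  commands=[
    {"fingers":1,"tx":0,"ty":0.0003,"tz":0.002,"ax":0.0032,"ay":0,"az":0},
    {"fingers":1,"tx":0,"ty":0.0006,"tz":0.004,"ax":0.0064,"ay":0,"az":0},
    {"fingers":1,"tx":0,"ty":0.0006,"tz":0.004,"ax":0.0064,"ay":0,"az":0},
  ],
)

```text
time_s: 12.25
tcp_pos: [0.5595, 0.1533, 0.0622]
ee_rot: [[0.0, 0.005, 1.0], [0.0, 1.0, -0.005], [-1.0, 0.0, 0.0]]
wrist_force: [-2.3, 1.4, -0.0]
gripper_width: 0.006
```

```bash
python3 st.py
```

```text
t 12.25 pos [0.5595 0.1533 0.0622] yang 89.73 theta_yaw 0.341 theta_pos 0.31 r 0.1521 Ftool [ 0.05  1.41 -2.27]
```

Request:
play_rows(
  commands=[
    {"fingers":1,"tx":0,"ty":0.0003,"tz":0.002,"ax":0.0032,"ay":0,"az":0},
    {"fingers":1,"tx":0,"ty":0.0006,"tz":0.004,"ax":0.0064,"ay":0,"az":0},
    {"fingers":1,"tx":0,"ty":0.0006,"tz":0.004,"ax":0.0064,"ay":0,"az":0},
  ],
)

```text
time_s: 12.5
tcp_pos: [0.5619, 0.1537, 0.0622]
ee_rot: [[-0.001, 0.025, 1.0], [-0.0, 1.0, -0.025], [-1.0, -0.0, -0.001]]
wrist_force: [-6.3, 4.0, 0.9]
gripper_width: 0.006
```

Request:
play_rows(
  commands=[
    {"fingers":1,"tx":0,"ty":0.0003,"tz":0.002,"ax":0.0032,"ay":0,"az":0},
    {"fingers":1,"tx":0,"ty":0.0006,"tz":0.004,"ax":0.0064,"ay":0,"az":0},
    {"fingers":1,"tx":0,"ty":0.0006,"tz":0.004,"ax":0.0064,"ay":0,"az":0},
  ],
)

```text
time_s: 12.75
tcp_pos: [0.564, 0.1541, 0.0621]
ee_rot: [[-0.003, 0.045, 0.999], [-0.0, 0.999, -0.045], [-1.0, -0.001, -0.003]]
wrist_force: [-7.7, 4.2, 3.8]
gripper_width: 0.004
```

```bash
python3 st.py
```

```text
t 12.75 pos [0.564  0.1541 0.0621] yang 87.41 theta_yaw 0.382 theta_pos 0.34 r 0.1521 Ftool [-3.81  3.83 -7.92]
```

Request:
play_rows(
  commands=[
    {"fingers":1,"tx":0,"ty":0.0002,"tz":0.0014,"ax":0.0021,"ay":0,"az":0},
    {"fingers":1,"tx":0,"ty":0.0004,"tz":0.0027,"ax":0.0042,"ay":0,"az":0},
    {"fingers":1,"tx":0,"ty":0.0004,"tz":0.0027,"ax":0.0042,"ay":0,"az":0},
  ],
)

```text
time_s: 13.0
tcp_pos: [0.5655, 0.1544, 0.0621]
ee_rot: [[-0.004, 0.058, 0.998], [-0.001, 0.998, -0.058], [-1.0, -0.001, -0.004]]
wrist_force: [-9.2, 4.6, 3.8]
gripper_width: 0.003
```

Request:
play_rows(
  commands=[
    {"fingers":1,"tx":0,"ty":0.0002,"tz":0.0014,"ax":0.0021,"ay":0,"az":0},
    {"fingers":1,"tx":0,"ty":0.0004,"tz":0.0027,"ax":0.0042,"ay":0,"az":0},
    {"fingers":1,"tx":0,"ty":0.0004,"tz":0.0027,"ax":0.0042,"ay":0,"az":0},
  ],
)

```text
time_s: 13.25
tcp_pos: [0.567, 0.1546, 0.0621]
ee_rot: [[-0.005, 0.071, 0.997], [-0.001, 0.997, -0.071], [-1.0, -0.001, -0.005]]
wrist_force: [-10.6, 6.4, 5.1]
gripper_width: 0.006
```

```bash
python3 st.py
```

```text
t 13.25 pos [0.567  0.1546 0.0621] yang 85.91 theta_yaw 0.408 theta_pos 0.36 r 0.1522 Ftool [ -5.1    5.66 -11.03]
```

Request:
play_rows(
  commands=[
    {"fingers":1,"tx":-0.0005,"ty":0.001,"tz":0.0007,"ax":0,"ay":0,"az":0},
    {"fingers":1,"tx":-0.0005,"ty":0.0015,"tz":0.0013,"ax":0,"ay":0,"az":0},
    {"fingers":1,"tx":-0.0005,"ty":0.0015,"tz":0.0013,"ax":0,"ay":0,"az":0},
  ],
)

```text
time_s: 13.5
tcp_pos: [0.5672, 0.1547, 0.0622]
ee_rot: [[-0.007, 0.071, 0.997], [-0.002, 0.997, -0.071], [-1.0, -0.003, -0.007]]
wrist_force: [-10.6, 3.1, 5.1]
gripper_width: 0.009
```

```bash
python3 st.py
```

```text
t 13.5 pos [0.5672 0.1547 0.0622] yang 85.91 theta_yaw 0.408 theta_pos 0.361 r 0.1523 Ftool [ -5.06   2.31 -10.78]
```

Request:
play_rows(
  commands=[
    {"fingers":1,"tx":-0.0003,"ty":0.0003,"tz":0.001,"ax":0.0015,"ay":0,"az":0},
    {"fingers":1,"tx":-0.0003,"ty":0.0003,"tz":0.0018,"ax":0.0025,"ay":0,"az":0},
    {"fingers":1,"tx":-0.0003,"ty":0.0003,"tz":0.0018,"ax":0.0025,"ay":0,"az":0},
  ],
)

```text
time_s: 13.75
tcp_pos: [0.5682, 0.1548, 0.0622]
ee_rot: [[-0.008, 0.08, 0.997], [-0.002, 0.997, -0.08], [-1.0, -0.003, -0.008]]
wrist_force: [-11.9, 3.7, 4.4]
gripper_width: 0.008
```

```bash
python3 st.py
```

```text
t 13.75 pos [0.5682 0.1548 0.0622] yang 85.44 theta_yaw 0.417 theta_pos 0.368 r 0.1522 Ftool [ -4.32   2.72 -12.15]
```

Request:
play_rows(
  commands=[
    {"fingers":1,"tx":-0.0002,"ty":0.0004,"tz":0.0008,"ax":0.001,"ay":0,"az":0},
    {"fingers":1,"tx":-0.0002,"ty":0.0004,"tz":0.0016,"ax":0.0025,"ay":0,"az":0},
    {"fingers":1,"tx":-0.0002,"ty":0.0004,"tz":0.0016,"ax":0.0025,"ay":0,"az":0},
  ],
)

```text
time_s: 14.0
tcp_pos: [0.5716, 0.1553, 0.0625]
ee_rot: [[-0.003, 0.087, 0.996], [-0.001, 0.996, -0.087], [-1.0, -0.002, -0.003]]
wrist_force: [-3.3, 0.5, -2.8]
gripper_width: 0.002
```

```bash
python3 st.py
```

```text
t 14.0 pos [0.5716 0.1553 0.0625] yang 85.02 theta_yaw 0.424 theta_pos 0.39 r 0.1523 Ftool [ 2.8   0.23 -3.29]
```

Request:
play_rows(
  commands=[
    {"fingers":1,"tx":0,"ty":0.0002,"tz":0.0014,"ax":0.0021,"ay":0,"az":0},
    {"fingers":1,"tx":0,"ty":0.0004,"tz":0.0027,"ax":0.0042,"ay":0,"az":0},
    {"fingers":1,"tx":0,"ty":0.0004,"tz":0.0027,"ax":0.0042,"ay":0,"az":0},
  ],
)

```text
time_s: 14.25
tcp_pos: [0.5747, 0.1555, 0.0624]
ee_rot: [[-0.002, 0.1, 0.995], [-0.001, 0.995, -0.1], [-1.0, -0.001, -0.002]]
wrist_force: [-3.9, 0.8, -2.1]
gripper_width: 0.005
```

```bash
python3 st.py
```

```text
t 14.25 pos [0.5747 0.1555 0.0624] yang 84.24 theta_yaw 0.437 theta_pos 0.41 r 0.1521 Ftool [ 2.09  0.4  -3.95]
```

Request:
play_rows(
  commands=[
    {"fingers":1,"tx":0,"ty":0.0002,"tz":0.0014,"ax":0.0021,"ay":0,"az":0},
    {"fingers":1,"tx":0,"ty":0.0004,"tz":0.0027,"ax":0.0042,"ay":0,"az":0},
    {"fingers":1,"tx":0,"ty":0.0004,"tz":0.0027,"ax":0.0042,"ay":0,"az":0},
  ],
)

```text
time_s: 14.5
tcp_pos: [0.5775, 0.1558, 0.0627]
ee_rot: [[0.0, 0.113, 0.994], [-0.0, 0.994, -0.113], [-1.0, -0.0, 0.0]]
wrist_force: [-1.9, -0.0, -1.6]
gripper_width: 0.003
```

```bash
python3 st.py; python3 - <<'E'
from station import viewer;from h import *
t=viewer.capture('top');c=viewer.capture('side')
cv2.imwrite('pics/f1.png',np.hstack([crop(t,255,180,70,60,6),cv2.resize(crop(c,270,190,60,60,6),(360,360))]))
E
```

```text
t 14.5 pos [0.5775 0.1558 0.0627] yang 83.51 theta_yaw 0.45 theta_pos 0.429 r 0.1522 Ftool [ 1.6  -0.25 -1.93]
```

View pics/f1.png

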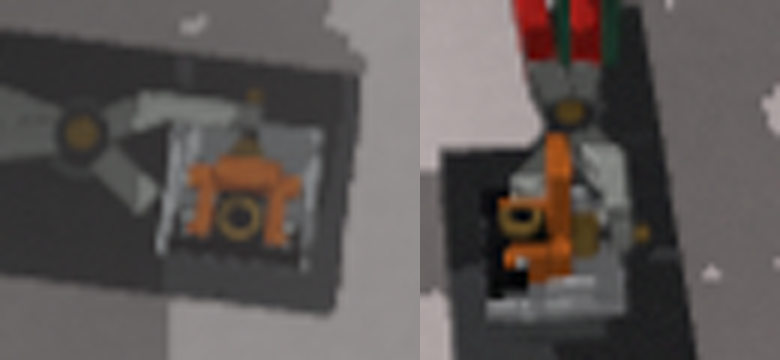

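Request:
play_rows(
  commands=[
    {"fingers":1,"tx":0,"ty":0.0002,"tz":0.0014,"ax":0.0021,"ay":0,"az":0},
    {"fingers":1,"tx":0,"ty":0.0003,"tz":0.002,"ax":0.0032,"ay":0,"az":0},
    {"fingers":1,"tx":0,"ty":0.0003,"tz":0.002,"ax":0.0032,"ay":0,"az":0},
  ],
)

```text
time_s: 14.85
tcp_pos: [0.5788, 0.1559, 0.0629]
ee_rot: [[0.0, 0.123, 0.992], [-0.0, 0.992, -0.123], [-1.0, -0.0, 0.0]]
wrist_force: [-3.0, -0.3, -2.0]
gripper_width: 0.008
```

```bash
python3 st.py
```

```text
t 14.85 pos [0.5788 0.1559 0.0629] yang 82.95 theta_yaw 0.46 theta_pos 0.438 r 0.1523 Ftool [ 2.01 -0.7  -2.98]
```

Request:
play_rows(
  commands=[
    {"fingers":1,"tx":0,"ty":0.0002,"tz":0.001,"ax":0.0016,"ay":0,"az":0},
    {"fingers":1,"tx":0,"ty":0.0002,"tz":0.001,"ax":0.0016,"ay":0,"az":0},
    {"fingers":1,"tx":0,"ty":0.0002,"tz":0.001,"ax":0.0016,"ay":0,"az":0},
  ],
)

```text
time_s: 15.1
tcp_pos: [0.5794, 0.156, 0.0629]
ee_rot: [[-0.0, 0.128, 0.992], [-0.0, 0.992, -0.128], [-1.0, -0.0, -0.0]]
wrist_force: [-2.0, -1.0, -1.4]
gripper_width: 0.005
```

```bash
python3 st.py
```

```text
t 15.1 pos [0.5794 0.156  0.0629] yang 82.67 theta_yaw 0.465 theta_pos 0.442 r 0.1523 Ftool [ 1.37 -1.21 -1.87]
```

Request:
play_rows(
  commands=[
    {"fingers":1,"tx":0,"ty":0.0002,"tz":0.0014,"ax":0.0021,"ay":0,"az":0},
    {"fingers":1,"tx":0,"ty":0.0002,"tz":0.0014,"ax":0.0021,"ay":0,"az":0},
    {"fingers":1,"tx":0,"ty":0.0002,"tz":0.0014,"ax":0.0021,"ay":0,"az":0},
  ],
)

```text
time_s: 15.35
tcp_pos: [0.5802, 0.1561, 0.0629]
ee_rot: [[-0.001, 0.134, 0.991], [-0.0, 0.991, -0.134], [-1.0, -0.0, -0.001]]
wrist_force: [-4.0, -0.2, -1.3]
gripper_width: 0.008
```

Request:
play_rows(
  commands=[
    {"fingers":1,"tx":0,"ty":0.0002,"tz":0.0014,"ax":0.0021,"ay":0,"az":0},
    {"fingers":1,"tx":0,"ty":0.0002,"tz":0.0014,"ax":0.0021,"ay":0,"az":0},
    {"fingers":1,"tx":0,"ty":0.0002,"tz":0.0014,"ax":0.0021,"ay":0,"az":0},
  ],
)

```text
time_s: 15.6
tcp_pos: [0.5812, 0.1561, 0.0629]
ee_rot: [[-0.001, 0.141, 0.99], [-0.0, 0.99, -0.141], [-1.0, -0.0, -0.001]]
wrist_force: [-4.6, -0.0, 0.1]
gripper_width: 0.006
```

```bash
python3 st.py
```

```text
t 15.6 pos [0.5812 0.1561 0.0629] yang 81.91 theta_yaw 0.478 theta_pos 0.453 r 0.1523 Ftool [-0.06 -0.68 -4.58]
```

Force is beginning to rise at θ≈0.45, where home was expected. One more gentle step to confirm the stop.

Request:
play_rows(
  commands=[
    {"fingers":1,"tx":0,"ty":0.0002,"tz":0.0014,"ax":0.0021,"ay":0,"az":0},
    {"fingers":1,"tx":0,"ty":0.0002,"tz":0.0014,"ax":0.0021,"ay":0,"az":0},
    {"fingers":1,"tx":0,"ty":0.0002,"tz":0.0014,"ax":0.0021,"ay":0,"az":0},
  ],
)

```text
time_s: 15.85
tcp_pos: [0.5819, 0.1561, 0.0629]
ee_rot: [[-0.001, 0.147, 0.989], [-0.0, 0.989, -0.147], [-1.0, -0.0, -0.001]]
wrist_force: [-6.6, -1.0, 0.6]
gripper_width: 0.006
```

```bash
python3 st.py
```

```text
t 15.85 pos [0.5819 0.1561 0.0629] yang 81.54 theta_yaw 0.485 theta_pos 0.458 r 0.1523 Ftool [-0.62 -1.97 -6.35]
```

Request:
play_rows(
  commands=[
    {"fingers":1,"tx":0,"ty":-0.0008,"tz":-0.005,"ax":-0.008,"ay":0,"az":0},
    {"fingers":1,"tx":0,"ty":-0.0019,"tz":-0.01,"ax":-0.0159,"ay":0,"az":0},
    {"fingers":1,"tx":0,"ty":-0.003,"tz":-0.015,"ax":-0.024,"ay":0,"az":0},
    {"fingers":1,"tx":0,"ty":-0.0044,"tz":-0.02,"ax":-0.0318,"ay":0,"az":0},
  ],
)

```text
time_s: 16.18
tcp_pos: [0.5674, 0.1552, 0.0631]
ee_rot: [[0.001, 0.045, 0.999], [0.0, 0.999, -0.045], [-1.0, 0.0, 0.001]]
wrist_force: [-0.7, -1.6, 0.1]
gripper_width: 0.008
```

Request:
play_rows(
  commands=[
    {"fingers":1,"tx":0,"ty":-0.0008,"tz":-0.005,"ax":-0.008,"ay":0,"az":0},
    {"fingers":1,"tx":0,"ty":-0.0019,"tz":-0.01,"ax":-0.0159,"ay":0,"az":0},
    {"fingers":1,"tx":0,"ty":-0.003,"tz":-0.015,"ax":-0.024,"ay":0,"az":0},
    {"fingers":1,"tx":0,"ty":-0.0044,"tz":-0.02,"ax":-0.0318,"ay":0,"az":0},
  ],
)

```text
time_s: 16.52
tcp_pos: [0.5521, 0.1525, 0.0632]
ee_rot: [[0.001, -0.055, 0.998], [0.0, 0.998, 0.055], [-1.0, 0.0, 0.001]]
wrist_force: [-1.5, -1.4, -1.3]
gripper_width: 0.0
```

Request:
play_rows(
  commands=[
    {"fingers":1,"tx":0,"ty":-0.0008,"tz":-0.005,"ax":-0.008,"ay":0,"az":0},
    {"fingers":1,"tx":0,"ty":-0.0019,"tz":-0.01,"ax":-0.0159,"ay":0,"az":0},
    {"fingers":1,"tx":0,"ty":-0.003,"tz":-0.015,"ax":-0.024,"ay":0,"az":0},
    {"fingers":1,"tx":0,"ty":-0.0044,"tz":-0.02,"ax":-0.0318,"ay":0,"az":0},
  ],
)

```text
time_s: 16.85
tcp_pos: [0.5373, 0.1485, 0.0631]
ee_rot: [[0.001, -0.154, 0.988], [0.0, 0.988, 0.154], [-1.0, 0.0, 0.001]]
wrist_force: [-0.5, -1.1, 0.1]
gripper_width: 0.006
```

Request:
play_rows(
  commands=[
    {"fingers":1,"tx":0,"ty":-0.0008,"tz":-0.005,"ax":-0.008,"ay":0,"az":0},
    {"fingers":1,"tx":0,"ty":-0.0019,"tz":-0.01,"ax":-0.0159,"ay":0,"az":0},
    {"fingers":1,"tx":0,"ty":-0.003,"tz":-0.015,"ax":-0.024,"ay":0,"az":0},
    {"fingers":1,"tx":0,"ty":-0.0044,"tz":-0.02,"ax":-0.0318,"ay":0,"az":0},
  ],
)

```text
time_s: 17.18
tcp_pos: [0.5229, 0.1429, 0.063]
ee_rot: [[0.001, -0.252, 0.968], [0.0, 0.968, 0.252], [-1.0, 0.0, 0.001]]
wrist_force: [-1.1, -1.8, -0.2]
gripper_width: 0.003
```

Request:
play_rows(
  commands=[
    {"fingers":1,"tx":0,"ty":-0.0008,"tz":-0.005,"ax":-0.008,"ay":0,"az":0},
    {"fingers":1,"tx":0,"ty":-0.0019,"tz":-0.01,"ax":-0.0159,"ay":0,"az":0},
    {"fingers":1,"tx":0,"ty":-0.003,"tz":-0.015,"ax":-0.024,"ay":0,"az":0},
    {"fingers":1,"tx":0,"ty":-0.0044,"tz":-0.02,"ax":-0.0318,"ay":0,"az":0},
    {"fingers":1,"tx":0,"ty":-0.0044,"tz":-0.04,"ax":-0.0318,"ay":0,"az":0},
  ],
)

```text
time_s: 17.6
tcp_pos: [0.4967, 0.1332, 0.0633]
ee_rot: [[0.004, -0.347, 0.938], [0.002, 0.938, 0.347], [-1.0, 0.0, 0.004]]
wrist_force: [0.3, 0.1, 0.2]
gripper_width: 0.007
```

Request:
play_rows(
  commands=[
    {"fingers":1,"tx":0,"ty":0,"tz":-0.03,"ax":0,"ay":0,"az":0},
    {"fingers":1,"tx":-0.05,"ty":0,"tz":-0.06,"ax":0,"ay":0,"az":0},
    {"fingers":1,"tx":-0.1,"ty":0,"tz":-0.1,"ax":0,"ay":0,"az":0},
    {"fingers":1,"tx":-0.13,"ty":0,"tz":-0.13,"ax":0,"ay":0,"az":0},
    {"fingers":1,"tx":-0.13,"ty":0,"tz":-0.13,"ax":0,"ay":0,"az":0},
  ],
)

```text
time_s: 18.02
tcp_pos: [0.4021, 0.0983, 0.1655]
ee_rot: [[0.008, -0.347, 0.938], [0.006, 0.938, 0.347], [-1.0, 0.003, 0.01]]
wrist_force: [0.4, 0.2, -0.1]
gripper_width: 0.01
```

```bash
python3 st.py; python3 - <<'E'
from station import viewer;from h import *
t=viewer.capture('top');c=viewer.capture('side')
cv2.imwrite('pics/g1.png',np.vstack([crop(t,190,170,132,66,5),np.hstack([crop(c,270,190,60,60,4),np.zeros((240,20,3),np.uint8),cv2.resize(c['image'][:,:,::-1],(400,240))])]))
E
```

```text
t 18.0167 pos [0.4021 0.0983 0.1655] yang 110.28 theta_yaw -0.017 theta_pos -0.6 r 0.2092 Ftool [0.11 0.08 0.4 ]
```

View pics/g1.png

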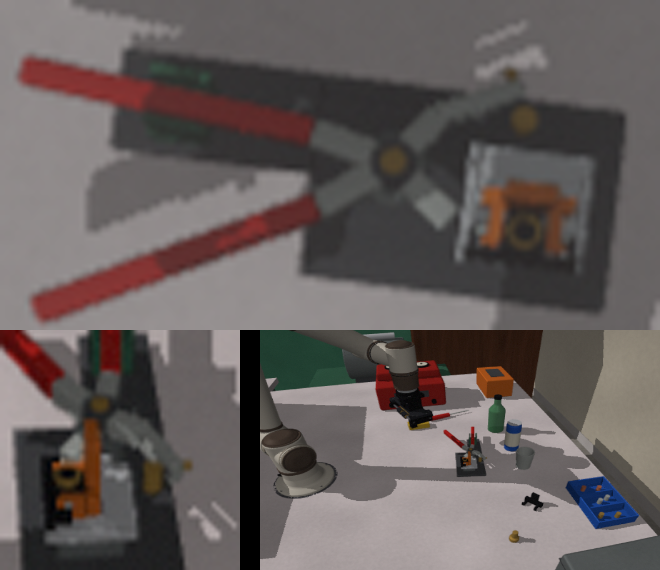

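```bash
python3 - <<'E'
from station import viewer,job,r;from fit import *
t=viewer.capture('top');c=viewer.capture('side')
y=np.radians(-97.5);ex=np.array([np.cos(y),np.sin(y)]);ey=np.array([-ex[1],ex[0]]);P=np.array([.5888,.004])
cm=[(v,orange(v,proj(v,[.572,-.06,.06])[0],20)) for v in(t,c)]
h=P+.065*ex-.01*ey
f=lambda d:sum(np.abs(rend(v,[*(h+d/1e3*ey),y],.04)-m).sum() for v,m in cm)
print({d:round(f(d)) for d in range(-6,16,2)})
E
```

```text
{-6: 331, -4: 265, -2: 206, 0: 190, 2: 214, 4: 257, 6: 304, 8: 358, 10: 406, 12: 441, 14: 465}
```

The pictures put the clip at home (offset about 0 mm), so I'm handing in.

```bash
python3 -c "
from station import job,r
job.finish_job();print(r.sense()['time_s'])"
```

```text
the job is handed in; nothing more can be done
the job is handed in; nothing more can be done
```

The clip is on the pipe saddle, pressed there with the pliers, and the job was handed in at about 18 s of the 72 s allowed.

- **Loading:** I gripped the clip by its tab, stood it in the nest with the prongs towards the pipe, and let go. A picture afterwards showed it sitting straight in the channel.
- **Pressing:** I pushed the loose handle along its arc with closed fingers. The resistance rose from about 2 N to about 12 N, and the highest total reading was about 13.5 N, against the 18 N limit. It dropped to about 3 N at a handle angle of about 0.38 rad, which I took as the click. I saw only that one drop, and it went down to spring level, so I took both sides to have clicked.
- **Stop:** I pressed on to about 0.46 rad, where the firm stop began (about 6.5 N, rising roughly 2.5 N per mm), and backed off there. The handle was then let open again.
- **Last checks:** The pictures show the handle open. The clip stayed on the saddle, and its outline fits best at home, to the 2 mm step I tested. The arm was clear, with nothing on the wrist force. In the last side view the bottle, can, cup, black clip and nozzle looked undisturbed. The screwdriver and yellow block were partly hidden by the arm.
- **Disagreements:** One automatic outline fit of the clip in the hand was thrown off by other orange and brass pixels in the picture. I discarded it and used the measured arm pose, which matched the picture.

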